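# Hang the door on the carver's cupboard

### The job

Hang the little plywood door (the panel with two steel hinge eyes on one edge) back on the open cupboard: lift it out of its wooden stand, lower both eyes at once over the two upright hinge pins at the cupboard's front, all the way down, and let go only when it is on. It may hang at any angle, open or closed. Leave the plain board without eyes standing in its own stand.

Things in the scene. Friction and masses are not known exactly. Their poses are not given: they have to be found in the camera images.
- door: Upright plywood panel, 18 mm thick (x), 120 wide, 170 high, 0.36 kg, knob on its -x face. Origin: on the upright axis of its two steel eyes, at the lower edge's height; panel at y -20 to -140, middle y = -80, z up. Eyes: rings, bore 24, outside 32, 16 high, undersides z = 24 and 134. Starts in a slot along y: 28 deep, 3 play per face, floor 12 above the table. Grip the top edge's middle across x.
- hinge (a point): Where the door's origin is when hung: on the pins' upright axis, 30 mm above the table; axes as the cupboard's. Two greased steel pins point up, one above the other, on brackets 10 thick, 28 wide; the eyes rest on the bracket tops, 24 and 134 above this point. Pins 36 high, 19 across, tapering to 5 at the tip. Come in from the side with the door some 60 above its hung height, then lower.
- cupboard: Open plywood cupboard, 140 deep (x), 170 wide (y), 200 mm high, fixed. Origin: centre of its underside; the open front faces -x, z up. The pins' axis is at x = -92, y = 80. A shut door has the cupboard's yaw; open by 90 degrees it is turned -90 degrees about z (clockwise from above), the panel standing straight out from the front along -x. It stays where it is left.
- board: Plain plywood board without eyes or knob, 120 x 170 mm, 18 mm thick, upright in a stand like the door's. Origin: centre of its underside; x across the thickness, y along the width, z up. Not to be moved.
There are look-alikes about, which are no part of the job. What is shaped like the door but blue is not meant.

How it is judged:
By the outcome, as a careful person would: the job done as asked, in the order asked, and still so for the second after the job is handed in, with the robot touching nothing.
It also fails if it takes over 43 s, if anything falls off the work surface, if the arm or the gripper's body presses on something with over 40 N, if the wrist force passes 120 N, or if a joint passes its speed limit or range.

### The arm

A 6-joint arm with a two-finger parallel gripper is mounted at the origin on the work surface. World frame = base frame: x ahead of the robot, y to its left, z up, the work surface at z = 0. Lengths are in m, angles in degrees, forces in N, time in s.
With the tool pointing down it reaches from about 0.375 to 0.9 m from the base axis. Payload 3.1 kg.
Tool frame: the origin (TCP) lies between the finger pads; the fingertips stand 11 mm ahead of it and the grasp point (between the pads) lies 8 mm behind it; z points along the fingers, y is the line along which they close (so a half turn about z gives the same grasp; the last joint's range is limited). The gripper opens to 87 mm and grips with 3 to 60 N. Pads are 19 mm wide; open, the fingers measure 117 mm over their backs; the gripper's body (75 mm by 190 mm) begins 51 mm behind the grasp point.
Start: joints at [-78.295, 30.224, 82.088, -0, 67.689, -10.227], TCP at [0.233, -0.58, 0.234] pointing down, gripper open.
Joint ranges: [-176.69, 176.69], [-43.24, 126.21], [12.49, 139.97], [-82, 262], [0, 151.66], [-163.58, 163.58]. Speed limits (degrees/s): [159.86, 159.86, 180, 180, 180, 180].

### API

Orientations are given as a 3x3 rotation matrix whose columns are the frame's x, y, z axes.
In Python, from rig import bot gives the robot as it stands.
- The arm moves only by the tool apply_moves, never from a script. Its argument "steps" is a list that holds one entry, the list of rows, each a list of 7 numbers: the shift along the tool's x, y, z in cm, then the turn, a rotation vector about the tool's x, y, z in degrees, then the gripper command: -1 is shut, 1 is fully open, values between are in proportion. In form: [[[dx, dy, dz, rx, ry, rz, jaw], ...]]. A call has 1 to 20 rows; each row is the pose to reach, as a shift and turn from the pose commanded when the call began, along the tool's axes at that moment; what a row does not reach only later rows make up. A row lasts 1/8 s, in which the tool goes at most 62.5 mm and 10.7 degrees, less where a joint would pass 70% of its speed; a pose out of reach is approached as far as the arm can. A call with a gripper value outside its range is refused whole. The fingers move at their own pace and stop on an object; the grip force is fixed at half the most. Time passes only in rows, so rows that repeat a pose let the fingers close. It gives the time, the measured TCP pose, the force, the opening and the grip force at its end, in the units of the state.
- bot.read_state(): the state, without advancing time (a new reading comes with each control period).
- bot.capture(name): name is "scene" or "top" or "wrist"; returns the picture (420x560x3 uint8, blue, green, red); there is no depth.
- bot.camera_model(name): a dict with "intrinsics" (3x3 intrinsics, pixels), "k1" (the pictures are not rectified: a ray, as slopes to the right and down, at radius r is drawn at 1 + k1 r^2 times it, then the intrinsics apply), "R" (3x3) and "t" (3): a world point X has camera coordinates R X + t. Camera axes: x right, y down, z forward; pixel columns grow to the right and rows downward; lengths in m; the calibration is good to about 2 mm. A picture is of the moment at which its call begins: read the wrist's pose just before it. camera_model takes no time and is no camera call; for the wrist camera it gives the pose at the moment of the call.
- bot.hand_in(): hands the job in; it is judged then, once.
The state is a dict: "time_s": time; "joint_positions": joint angles; "qvel": joint speeds; "tau": joint torques, N m; "position": TCP position; "tcp_rot": TCP orientation; "force": force on the tool from outside, world axes, zero at the start; "moment": the same for the moment, N m; "opening": opening from 0.0 (shut) to 1.0 (fully open); "grasp_force": force on a finger pad.
Only numpy, scipy, OpenCV 4.12 (cv2) and the standard library are available. Lean on these libraries where they do the work, as an engineer would, in place of code of your own. Each camera call takes 0.05 s, during which the arm holds its last target. There are 200 camera calls.

## Working session

There is one attempt and no reset: what is moved stays moved. The work goes in short steps, Python scripts to look and compute and a tool call to move; the robot and the scene stay as the last step left them, time stands still between calls to the robot, and variables do not carry over. Pictures are saved under pics/ and viewed, at most 10 in all, crops included, and the job is handed in when it is done.

Besides the shell and the picture viewer there is one more tool, called in YAML: its name, and indented under it one key for each argument. apply_moves: Moves the arm, as the interface text tells. Its arguments: {"type":"object","properties":{"steps":{"type":"array","items":{"type":"array","items":{"type":"array","items":{"type":"number"}}}}},"required":["steps"]}

```bash
mkdir -p pics; python3 - <<'E'
from rig import bot
import cv2
for n in("scene","top"):
    cv2.imwrite(f"pics/{n}0.png",cv2.resize(bot.capture(n),(800,600),interpolation=cv2.INTER_CUBIC))
    m=bot.camera_model(n);print(n,m)
s=bot.read_state();print(s["tcp_rot"],s["position"],s["time_s"])
E
```

```text
scene {'intrinsics': array([[444.3578849 ,   0.        , 283.50497001],
       [  0.        , 444.3578849 , 207.7535665 ],
       [  0.        ,   0.        ,   1.        ]]), 'k1': -0.05434909754631512, 'R': array([[ 0.43849998,  0.89873046,  0.00115105],
       [ 0.63103227, -0.30697479, -0.71243578],
       [-0.6399344 ,  0.31312943, -0.70173637]]), 't': array([-0.18099913, -0.20835273,  1.40437678])}
top {'intrinsics': array([[543.70121221,   0.        , 272.65790018],
       [  0.        , 543.70121221, 201.32855273],
       [  0.        ,   0.        ,   1.        ]]), 'k1': -0.025084187461844945, 'R': array([[ 0.01580402, -0.9997583 , -0.01528292],
       [-0.99102584, -0.01363327, -0.13297334],
       [ 0.13273285,  0.01724728, -0.99100178]]), 't': array([0.01546782, 0.38447692, 1.60586249])}
[[ 9.27596833e-01  3.73582600e-01 -3.94628095e-04]
 [ 3.73582643e-01 -9.27594912e-01  1.92065761e-03]
 [ 3.51469250e-04 -1.92902212e-03 -9.99998078e-01]] [ 0.23335755 -0.57911837  0.23267538] 0.1
```

View pics/scene0.png

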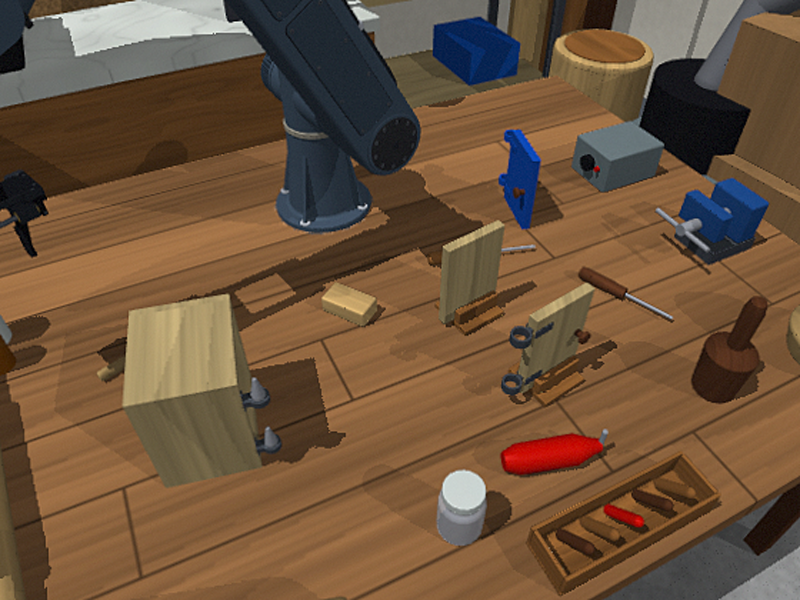

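View pics/top0.png

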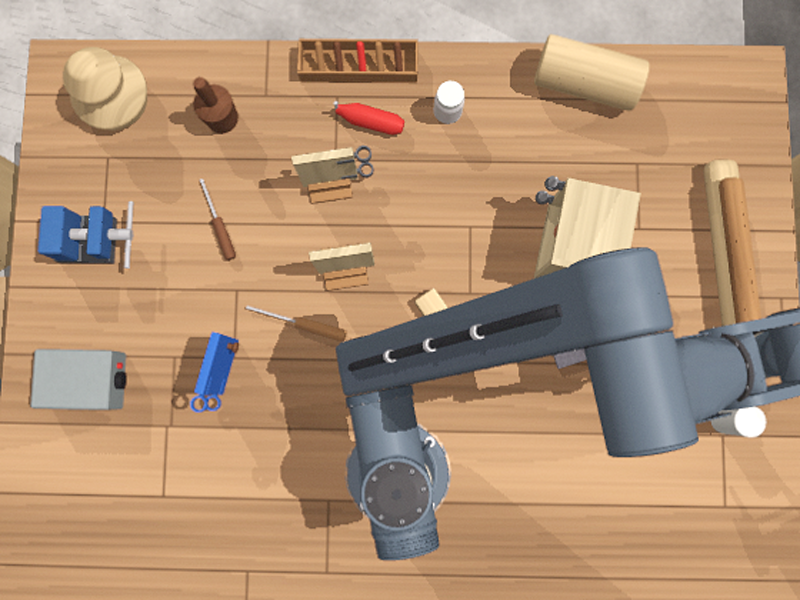

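The door wanted is the plywood one with steel eyes, at scene (555,335) and top (325,165). The board without eyes is at scene (472,275) and top (340,257). The blue door, at scene (522,178), is the look-alike. I'll confirm in an enlarged mosaic.

```bash
python3 - <<'E'
from rig import bot
import cv2,numpy as np
s=bot.capture("scene");t=bot.capture("top")
def c(im,x,y):return cv2.resize(im[y:y+75,x:x+100],(400,300),interpolation=cv2.INTER_CUBIC)
cv2.imwrite("pics/mos.png",np.vstack([np.hstack([c(s,335,198),c(s,130,260)]),np.hstack([c(t,190,85),c(t,360,115)])]))
E
```

```text
(no output)
```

View pics/mos.png

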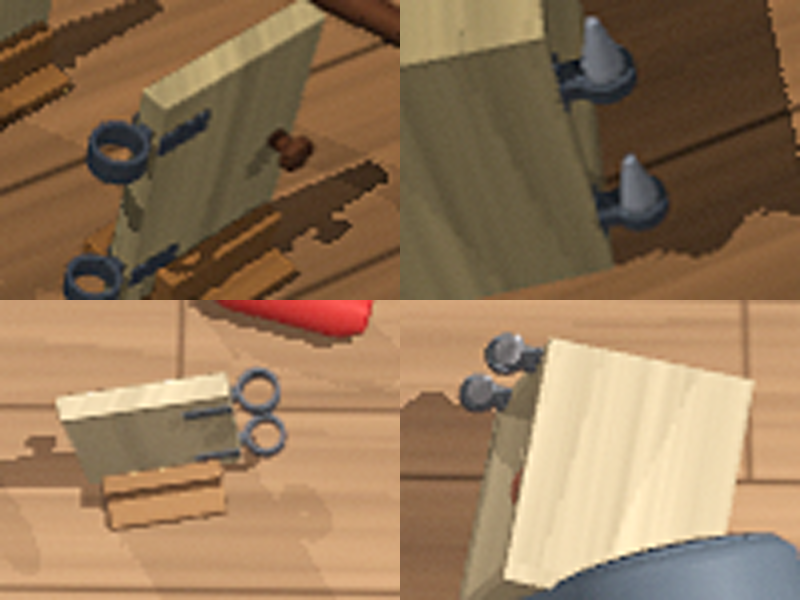

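The crops confirm it: the door's two grey eyes are at scene-tile (119,152) and (94,279), with the knob on the face away from the robot. The pin tips are at tile (593,20) and (629,158). Next I'll fit both poses.

```bash
cat > h.py <<'E'
import numpy as np, cv2
from scipy.optimize import least_squares
from scipy.spatial.transform import Rotation as Rot
from rig import bot
def proj(m,X):
    X=np.asarray(X,float); K=np.array(m["intrinsics"])
    return cv2.projectPoints(X.reshape(-1,1,3),cv2.Rodrigues(np.array(m["R"]))[0],np.array(m["t"]),K,np.array([m["k1"],0,0,0,0.]))[0].reshape(-1,2)
def place(p,P):
    return Rot.from_euler("z",p[2]).apply(np.asarray(P,float)/1000)+[p[0],p[1],p[3] if len(p)>3 else 0]
def fit(obs,p0,z):
    # obs: (model,[points mm],[pixels])
    f=lambda p:np.concatenate([(proj(m,place([*p,z],P))-px).ravel() for m,P,px in obs])
    r=least_squares(f,p0,loss="soft_l1",x_scale=[.01,.01,.05]); return r.x,f(r.x).reshape(-1,2)
E
python3 - <<'E'
from h import *
S=bot.camera_model("scene");T=bot.camera_model("top")
def tile(l,ox,oy,x0,y0): return np.array([[x0+(u-ox+.5)/4-.5,y0+(v-oy+.5)/4-.5] for u,v in l])
D=[[9,-20,170],[-9,-20,170],[-9,-140,170],[9,-140,170],[0,0,142],[0,0,32]]
ds=tile([(141,92),(158,110),(327,18),(305,2),(119,152),(94,279)],0,0,335,198)
dt=tile([(231,399),(224,374),(57,398),(61,421),(259,392),(265,436)],0,300,190,85)
C1=[[-92,80,200],[-92,80,90],[-70,85,200],[-70,85,0],[70,85,200],[-70,-85,200]]
cs=np.vstack([tile([(593,20),(629,158),(545,40),(612,266)],400,0,130,260),np.array([[124,404],[229,296]])*.7])
C2=[[-92,80,170],[-92,80,60],[-70,85,200],[70,85,200],[-70,-85,200]]
ct=tile([(504,354),(477,392),(552,340),(753,382),(505,578)],400,300,360,115)
np.set_printoptions(precision=4,suppress=True)
for n,o,p0,z in(("door",[(S,D,ds),(T,D,dt)],[.65,.1,3.1],.012),("cup",[(S,C1,cs),(T,C2,ct)],[.6,-.4,-1.6],0),
 ("doorS",[(S,D,ds)],[.65,.1,3.1],.012),("doorT",[(T,D,dt)],[.65,.1,3.1],.012),("cupS",[(S,C1,cs)],[.6,-.4,-1.6],0),("cupT",[(T,C2,ct)],[.6,-.4,-1.6],0)):
    p,r=fit(o,p0,z);print(n,p[:2],np.degrees(p[2]));
    if n in("door","cup"):
        print(r.round(1).tolist())
        print(place([*p,z],[[0,-80,170]] if n=="door" else [[-92,80,30]]))
s=bot.read_state();print(s["position"],s["joint_positions"])
E
```

```text
door [0.6332 0.0756] 188.7062189172138
[[-0.4, -0.6], [1.4, 0.2], [0.2, -0.1], [-0.4, -0.9], [-1.0, 0.4], [-1.0, 1.4], [-0.5, -0.4], [0.5, -0.4], [-0.5, -0.5], [-0.7, -0.0], [-0.3, 0.3], [0.0, 0.3]]
[[0.6211 0.1547 0.182 ]]
cup [ 0.4794 -0.3678] -101.62110009816172
[[-0.2, -0.1], [0.1, -0.3], [-0.3, -0.6], [0.7, 0.8], [-1.2, 1.5], [-0.1, -2.0], [0.6, -0.6], [0.3, -0.3], [-1.0, -0.1], [-0.6, 0.1], [-1.1, 0.5]]
[[ 0.5763 -0.2938  0.03  ]]
doorS [0.633  0.0762] 188.42123963454216
doorT [0.6333 0.075 ] 189.20867538137438
cupS [ 0.4791 -0.367 ] -102.0164155673271
cupT [ 0.4795 -0.3694] -101.0645211059726
[ 0.2334 -0.5794  0.2329] [-78.2954  30.261   82.1262  -0.0013  67.6872 -10.228 ]
```

Fit results:
- **Door:** grip point (0.621, 0.155), yaw 188.7°.
- **Hinge:** (0.576, -0.294), cupboard yaw -101.6°.

With its present yaw the door would hang about 70° open, so it needs almost no turning. First I'll hover above it.

apply_moves:
  steps:
    - [[0, 0, -6, 0, 0, 0, 1], [6, -3, -7, 0, 0, -10, 1], [63.4, -53.6, -7, 0, 0, -76.8, 1], [63.4, -53.6, -7, 0, 0, -76.8, 1], [63.4, -53.6, -7, 0, 0, -76.8, 1], [63.4, -53.6, -7, 0, 0, -76.8, 1], [63.4, -53.6, -7, 0, 0, -76.8, 1], [63.4, -53.6, -7, 0, 0, -76.8, 1], [63.4, -53.6, -7, 0, 0, -76.8, 1], [63.4, -53.6, -7, 0, 0, -76.8, 1], [63.4, -53.6, -7, 0, 0, -76.8, 1], [63.4, -53.6, -7, 0, 0, -76.8, 1], [63.4, -53.6, -7, 0, 0, -76.8, 1], [63.4, -53.6, -7, 0, 0, -76.8, 1], [63.4, -53.6, -7, 0, 0, -76.8, 1], [63.4, -53.6, -7, 0, 0, -76.8, 1], [63.4, -53.6, -7, 0, 0, -76.8, 1], [63.4, -53.6, -7, 0, 0, -76.8, 1]]

```text
time_s: 2.45
position: [0.6209, 0.1525, 0.3038]
tcp_rot: [[-0.15, 0.989, -0.0], [0.989, 0.15, -0.0], [-0.0, -0.001, -1.0]]
force: [-0.8, -0.2, -0.2]
opening: 1.003
grasp_force: 0.0
```

```bash
python3 - <<'E'
from h import *
np.set_printoptions(precision=4,suppress=True)
s=bot.read_state();W=bot.camera_model("wrist");im=bot.capture("wrist")
print(s["position"],s["tcp_rot"],s["joint_positions"],s["time_s"],s["force"])
p=[.6332,.0756,np.radians(188.7),.012]
print(proj(W,place(p,[[9,-20,170],[-9,-20,170],[-9,-140,170],[9,-140,170],[0,0,150]])))
cv2.imwrite("pics/w1.png",cv2.resize(im,(800,600),interpolation=cv2.INTER_CUBIC))
E
```

```text
[0.6209 0.1525 0.3038] [[-0.1497  0.9887 -0.0005]
 [ 0.9887  0.1497 -0.0005]
 [-0.0004 -0.0005 -1.    ]] [ 3.8114 27.6133 75.0196 -0.0252 77.3946 -4.7899] 2.45 [-0.7686 -0.2473 -0.2417]
[[271.1043 260.5765]
 [289.2672 260.5626]
 [290.4668 136.5969]
 [269.8843 136.6191]
 [280.1345 268.761 ]]
```

View pics/w1.png

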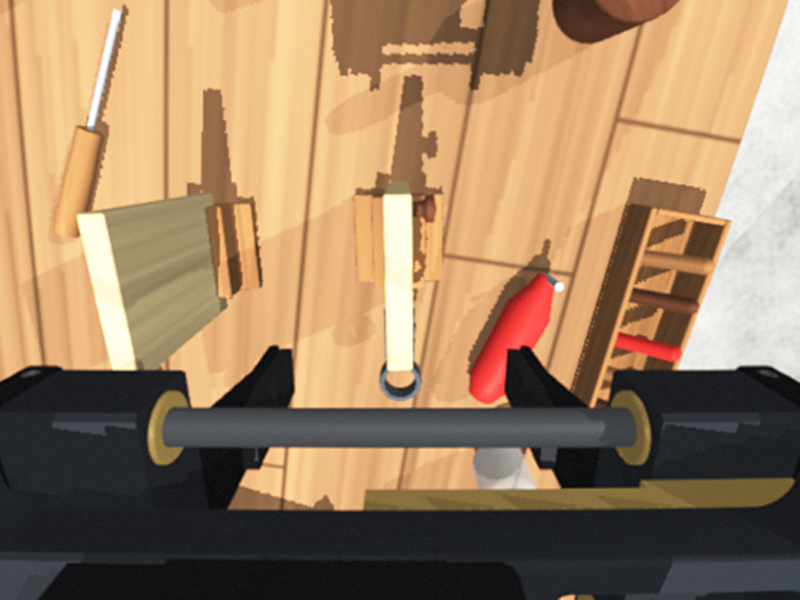

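The wrist view agrees with the prediction to within a pixel or two: the door's top edge runs from (400,371) to (398,195). Next I'll descend and grip.

apply_moves:
  steps:
    - [[0.1, 0, 5, 0, 0, 0, 1], [0.2, 0, 10, 0, 0, 0, 1], [0.2, 0, 13, 0, 0, 0, 1], [0.2, 0, 15, 0, 0, 0, 1], [0.2, 0, 15, 0, 0, 0, 1], [0.2, 0, 15, 0, 0, 0, 0], [0.2, 0, 15, 0, 0, 0, -0.4], [0.2, 0, 15, 0, 0, 0, -1], [0.2, 0, 15, 0, 0, 0, -1], [0.2, 0, 15, 0, 0, 0, -1], [0.2, 0, 15, 0, 0, 0, -1], [0.2, 0, 15, 0, 0, 0, -1], [0.2, 0, 15, 0, 0, 0, -1]]

```text
time_s: 4.12
position: [0.6207, 0.1562, 0.1534]
tcp_rot: [[-0.152, 0.988, -0.001], [0.988, 0.152, -0.0], [0.0, -0.001, -1.0]]
force: [-0.8, -0.8, -0.8]
opening: 0.2
grasp_force: 29.9
```

apply_moves:
  steps:
    - [[0, 0, -1, 0, 0, 0, -1], [0, 0, -2, 0, 0, 0, -1], [0, 0, -3, 0, 0, 0, -1], [0, 0, -4, 0, 0, 0, -1], [0, 0, -6, 0, 0, 0, -1], [0, 0, -7.8, 0, 0, 0, -1], [0, 0, -7.8, 0, 0, 0, -1], [0, 0, -7.8, 0, 0, 0, -1]]

```text
time_s: 5.12
position: [0.6205, 0.1562, 0.2311]
tcp_rot: [[-0.152, 0.988, -0.001], [0.988, 0.152, -0.0], [0.0, -0.001, -1.0]]
force: [-0.8, 0.5, -4.5]
opening: 0.205
grasp_force: 29.9
```

```bash
python3 - <<'E'
from h import *
s=bot.read_state();print(s["position"].round(4),s["tcp_rot"].round(4).tolist(),s["opening"],s["grasp_force"],s["force"])
im=bot.capture("scene");cv2.imwrite("pics/s2.png",cv2.resize(im[130:280,320:520],(800,600),interpolation=cv2.INTER_CUBIC))
E
```

```text
[0.6205 0.1562 0.2311] [[-0.1518, 0.9884, -0.0012], [0.9884, 0.1518, -0.0001], [0.0001, -0.0012, -1.0]] 0.20471325413717076 29.9326837901026 [-0.80640577  0.48835897 -4.54663066]
```

View pics/s2.png

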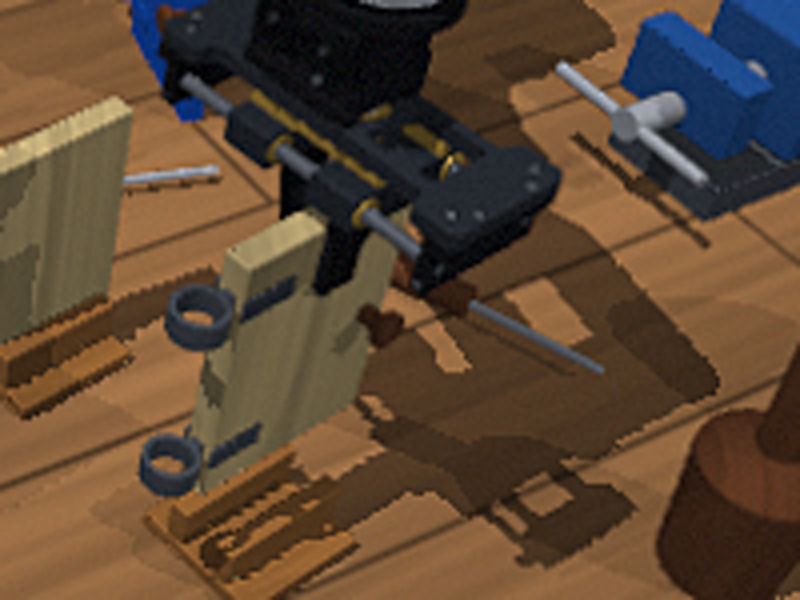

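The door is held upright and its bottom clears the stand at (250,540). I'll carry it to about 65 mm short of the pins and check there.

apply_moves:
  steps:
    - [[-2, -0.5, 0, 0, 0, 0, -1], [-5, -2, 0, 0, 0, 0, -1], [-9, -3.5, 0, 0, 0, 0, -1], [-13, -5, 0, 0, 0, 0, -1], [-17, -6.5, 0, 0, 0, 0, -1], [-21, -8, 0, 0, 0, 0, -1], [-25, -9.7, 0, 0, 0, 0, -1], [-27.5, -10.7, 0, 0, 0, 0, -1], [-29, -11.2, 0, 0, 0, 0, -1], [-29, -11.2, 0, 0, 0, 0, -1], [-29, -11.2, 0, 0, 0, 0, -1], [-29, -11.2, 0, 0, 0, 0, -1]]

```text
time_s: 6.68
position: [0.5545, -0.1462, 0.2315]
tcp_rot: [[-0.153, 0.988, -0.0], [0.988, 0.153, 0.0], [0.0, -0.0, -1.0]]
force: [0.3, 0.1, -4.9]
opening: 0.204
grasp_force: 30.0
```

```bash
python3 - <<'E'
from h import *
s=bot.read_state();print(s["position"].round(4),s["tcp_rot"].round(4).tolist(),s["opening"],s["force"])
a=bot.capture("scene");b=bot.capture("top")
c=lambda im,x,y:cv2.resize(im[y:y+120,x:x+80],(400,600),interpolation=cv2.INTER_CUBIC)
cv2.imwrite("pics/m3.png",np.hstack([c(a,160,220),c(b,350,70)]))
E
```

```text
[ 0.5545 -0.1462  0.2315] [[-0.1534, 0.9882, -0.0002], [0.9882, 0.1534, 0.0004], [0.0005, -0.0002, -1.0]] 0.2043511450397661 [ 0.31122222  0.06162475 -4.86227286]
```

View pics/m3.png

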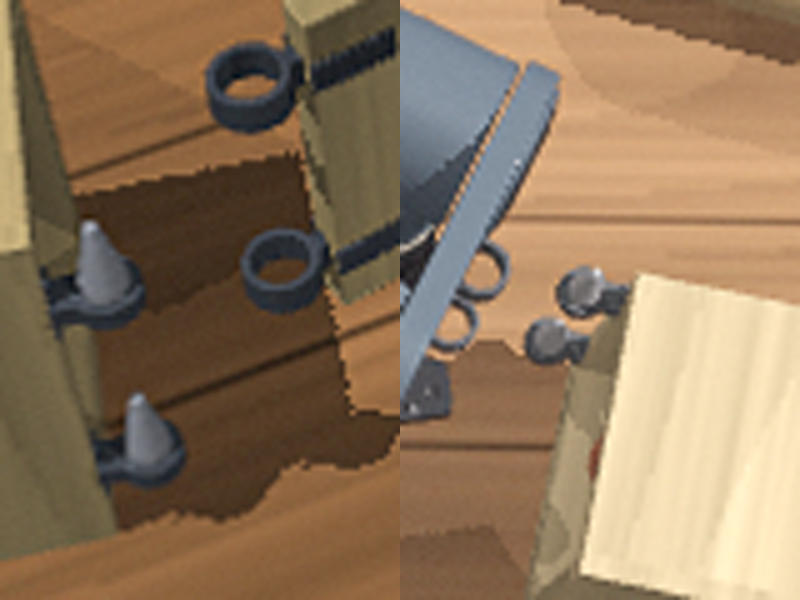

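The door is upright beside the pins. In the scene tile the eyes are at (250,87) and (284,270), the pin tips at (91,225) and (137,398). In the top tile the eyes are at (481,270) and (451,324), the brackets at (583,292) and (548,340). Next I'll work out the relative offset.

```bash
python3 - <<'E'
from h import *
S=bot.camera_model("scene");T=bot.camera_model("top")
np.set_printoptions(precision=4,suppress=True)
ts=lambda l:np.array([[160+(u+.5)/5-.5,220+(v+.5)/5-.5] for u,v in l])
tt=lambda l:np.array([[350+(u-400+.5)/5-.5,70+(v+.5)/5-.5] for u,v in l])
def f2(o,free):
    f=lambda p:np.concatenate([(proj(m,np.array([[p[0],p[1],z/1000+(p[2] if free else 0)] for z in zs])-0)-px).ravel() for m,zs,px in o])
    r=least_squares(f,[.57,-.25,0][:3 if free else 2]);return r.x,f(r.x).reshape(-1,2).round(1).tolist()
h=90
es=(S,[h+142,h+32],ts([(250,87),(284,270)]));et=(T,[h+142,h+32],tt([(481,270),(451,324)]))
ps=(S,[200,90,159,49],ts([(91,225),(137,398),(108,292),(148,452)]));pt=(T,[159,49],tt([(583,292),(548,340)]))
for n,a,b in(("both",[es,et],[ps,pt]),("S",[es],[ps]),("T",[et],[pt])):
    for fr in (0,1):
        x,r=f2(a,fr);y,q=f2(b,fr);d=(y-x)[:2];print(n,x,y,"d",d,"tool",d@[-.1534,.9882],d@[.9882,.1534]);
        if n=="both":print(r,q)
E
```

```text
both [ 0.5678 -0.2258] [ 0.5767 -0.2944] d [ 0.009  -0.0686] tool -0.06921396154222863 -0.0016738076303665346
[[-0.1, 0.4], [-0.4, 0.4], [-0.6, 0.5], [-0.5, 0.2]] [[-0.4, 0.2], [-0.3, -0.1], [-0.1, 0.4], [0.6, 0.4], [-0.5, 0.4], [-0.5, 0.5]]
both [ 0.5685 -0.2259  0.002 ] [ 0.5777 -0.2945  0.002 ] d [ 0.0093 -0.0686] tool -0.06920908310034181 -0.001355423753161895
[[-0.1, -0.1], [-0.5, 0.1], [-0.5, 0.0], [-0.4, -0.3]] [[-0.5, -0.1], [-0.3, -0.2], [-0.2, 0.1], [0.6, 0.3], [-0.3, -0.2], [-0.3, 0.0]]
S [ 0.567 -0.225] [ 0.5763 -0.2941] d [ 0.0093 -0.0691] tool -0.06974234633864097 -0.0014378953848767063
S [ 0.567 -0.225  0.   ] [ 0.574  -0.2939 -0.003 ] d [ 0.007  -0.0689] tool -0.06918568191535385 -0.0036821595143466754
T [ 0.5687 -0.2273] [ 0.5781 -0.2958] d [ 0.0094 -0.0685] tool -0.06913437590307149 -0.001190801470075142
T [ 0.5594 -0.2222  0.0337] [ 0.5832 -0.2994 -0.019 ] d [ 0.0238 -0.0772] tool -0.07990441821288236 0.011661747194540495
```

apply_moves:
  steps:
    - [[-2, -0.15, 0, 0, 0, 0, -1], [-4, -0.15, 0, 0, 0, 0, -1], [-5.5, -0.15, 0, 0, 0, 0, -1], [-6.5, -0.15, 0, 0, 0, 0, -1], [-6.9, -0.15, 0, 0, 0, 0, -1], [-6.9, -0.15, 0, 0, 0, 0, -1], [-6.9, -0.15, 0, 0, 0, 0, -1], [-6.9, -0.15, 0, 0, 0, 0, -1]]

```text
time_s: 7.78
position: [0.5633, -0.2152, 0.2316]
tcp_rot: [[-0.152, 0.988, -0.0], [0.988, 0.152, 0.0], [0.0, -0.0, -1.0]]
force: [0.3, -0.7, -4.7]
opening: 0.205
grasp_force: 30.0
```

```bash
python3 - <<'E'
from h import *
s=bot.read_state();print(s["position"].round(4),s["tcp_rot"].round(4).tolist(),s["opening"],s["force"])
a=bot.capture("scene");b=bot.capture("top")
c=lambda im,x,y:cv2.resize(im[y:y+90,x:x+60],(400,600),interpolation=cv2.INTER_CUBIC)
cv2.imwrite("pics/m4.png",np.hstack([c(a,160,230),c(b,370,90)]))
E
```

```text
[ 0.5633 -0.2152  0.2316] [[-0.1525, 0.9883, -0.0001], [0.9883, 0.1525, 0.0002], [0.0002, -0.0001, -1.0]] 0.2047930647979006 [ 0.33064898 -0.68257824 -4.747242  ]
```

View pics/m4.png

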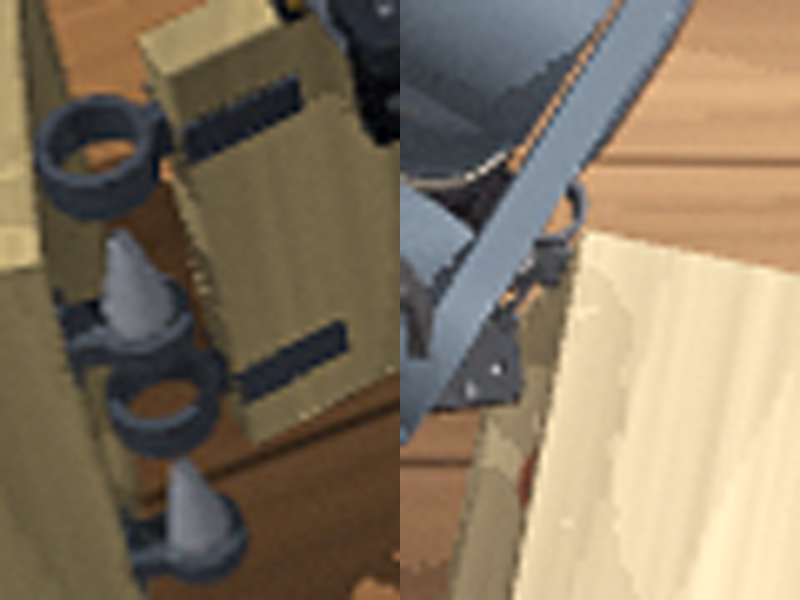

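The eyes now sit above the pins: scene-tile rings at (97,157) and (162,400), tips at (119,234) and (184,463). I'll compare them numerically.

```bash
python3 - <<'E'
from h import *
S=bot.camera_model("scene")
np.set_printoptions(precision=4,suppress=True)
k=20/3
ts=lambda l:np.array([[160+(u+.5)/k-.5,230+(v+.5)/k-.5] for u,v in l])
for zs,l in(([232,122],[(97,157),(162,400)]),([200,90],[(119,235),(184,464)]),([200,90,159,49],[(119,235),(184,464),(141,330),(199,538)])):
    f=lambda p:(proj(S,[[p[0],p[1],z/1000] for z in zs])-ts(l)).ravel()
    r=least_squares(f,[.57,-.25]);print(r.x,(r.x-[.5633,-.2152])@np.array([[-.1525,.9883],[.9883,.1525]]),r.fun.round(1))
E
```

```text
[ 0.5758 -0.2946] [-0.0804  0.0003] [-0.   0.1  0.1 -0.1]
[ 0.577 -0.294] [-0.08    0.0015] [ 0.2  0.  -0.2 -0. ]
[ 0.5771 -0.2946] [-0.0806  0.0015] [-0.1  0.1 -0.5  0.1  0.3 -0.6  0.3  0.3]
```

The match is within about 1 mm. I'll add 0.1 cm in tool y and lower the door onto the tapers, watching the force.

apply_moves:
  steps:
    - [[0, 0.1, 0.8, 0, 0, 0, -1], [0, 0.1, 1.6, 0, 0, 0, -1], [0, 0.1, 2.4, 0, 0, 0, -1], [0, 0.1, 3, 0, 0, 0, -1], [0, 0.1, 3.6, 0, 0, 0, -1], [0, 0.1, 4.2, 0, 0, 0, -1], [0, 0.1, 4.2, 0, 0, 0, -1]]

```text
time_s: 8.75
position: [0.564, -0.2155, 0.189]
tcp_rot: [[-0.152, 0.988, -0.001], [0.988, 0.152, 0.001], [0.001, -0.001, -1.0]]
force: [0.2, -0.2, -5.2]
opening: 0.201
grasp_force: 30.0
```

apply_moves:
  steps:
    - [[0, 0, 0.4, 0, 0, 0, -1], [0, 0, 0.8, 0, 0, 0, -1], [0, 0, 1.2, 0, 0, 0, -1], [0, 0, 1.4, 0, 0, 0, -1], [0, 0, 1.6, 0, 0, 0, -1], [0, 0, 1.75, 0, 0, 0, -1], [0, 0, 1.75, 0, 0, 0, -1]]

```text
time_s: 9.62
position: [0.5643, -0.2157, 0.172]
tcp_rot: [[-0.152, 0.988, -0.0], [0.988, 0.152, 0.0], [0.0, -0.0, -1.0]]
force: [-0.7, -0.0, -4.4]
opening: 0.202
grasp_force: 30.0
```

apply_moves:
  steps:
    - [[0, 0, 0.1, 0, 0, 0, -1], [0, 0, 0.15, 0, 0, 0, -1], [0, 0, 0.2, 0, 0, 0, -1], [0, 0, 0.2, 0, 0, 0, -1]]

```text
time_s: 10.12
position: [0.5647, -0.2157, 0.1712]
tcp_rot: [[-0.152, 0.988, 0.001], [0.988, 0.152, -0.001], [-0.001, 0.001, -1.0]]
force: [-1.6, 2.7, 6.1]
opening: 0.201
grasp_force: 30.0
```

Contact comes at z = 0.171, which is the expected hung height. I'll check visually before letting go.

```bash
python3 - <<'E'
from h import *
a=bot.capture("scene")
cv2.imwrite("pics/m5.png",cv2.resize(a[220:340,140:300],(800,600),interpolation=cv2.INTER_CUBIC))
E
```

```text
(no output)
```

View pics/m5.png

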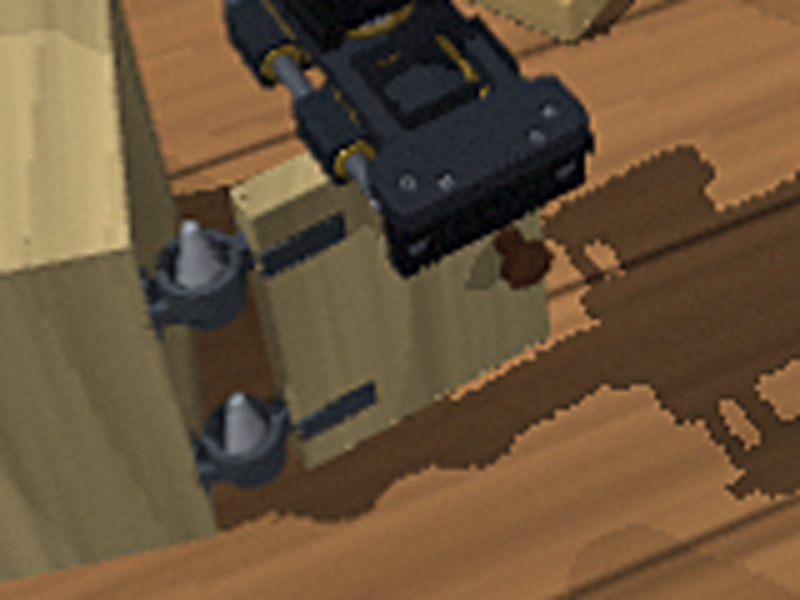

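Both eyes are seated on their brackets, with the pins sticking through at (192,250) and (240,425). Now I'll release evenly and retreat straight up.

apply_moves:
  steps:
    - [[0, 0, -0.05, 0, 0, 0, -1], [0, 0, -0.05, 0, 0, 0, -0.4], [0, 0, -0.05, 0, 0, 0, 0], [0, 0, -0.05, 0, 0, 0, 0.3], [0, 0, -0.05, 0, 0, 0, 0.3], [0, 0, -0.05, 0, 0, 0, 0.3], [0, 0, -1, 0, 0, 0, 0.3], [0, 0, -2.5, 0, 0, 0, 0.3], [0, 0, -5, 0, 0, 0, 0.3], [0, 0, -9, 0, 0, 0, 0.3], [0, 0, -13, 0, 0, 0, 0.3], [0, 0, -13, 0, 0, 0, 0.3], [0, 0, -13, 0, 0, 0, 0.3]]

```text
time_s: 11.8
position: [0.564, -0.2154, 0.3004]
tcp_rot: [[-0.152, 0.988, 0.0], [0.988, 0.152, -0.0], [-0.0, 0.0, -1.0]]
force: [-0.3, 0.5, 0.2]
opening: 0.65
grasp_force: 0.0
```

```bash
python3 - <<'E'
from h import *
a=bot.capture("scene");s=bot.read_state();print(s["position"],s["force"],s["time_s"])
cv2.imwrite("pics/m6.png",cv2.resize(a[130:340,100:380],(800,600),interpolation=cv2.INTER_CUBIC))
E
```

```text
[ 0.56370033 -0.21525193  0.29952194] [-0.59793605 -0.38736102  0.32410404] 11.85
```

View pics/m6.png

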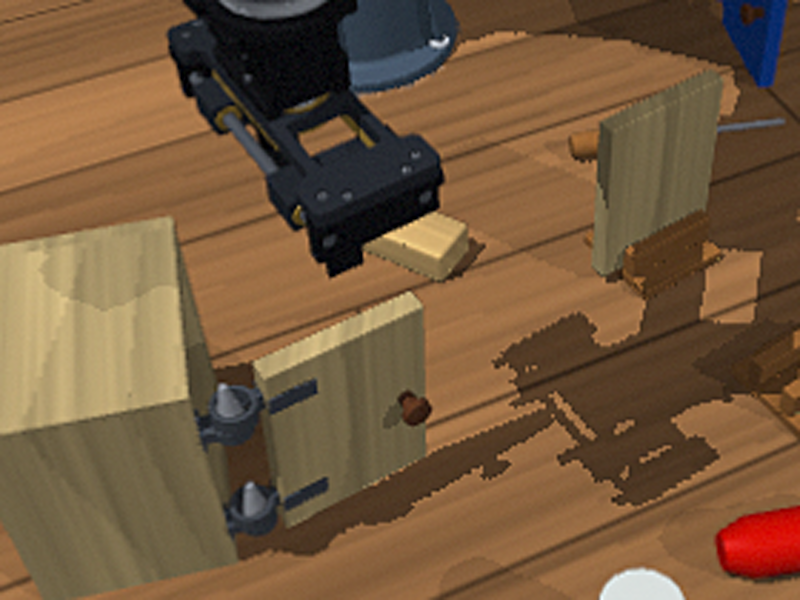

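The door hangs on both pins at (230,410) and (252,505), the gripper is clear, and the board still stands in its stand at (655,180).

```bash
python3 -c "
from rig import bot
print(bot.hand_in())"
```

```text
the job is handed in; nothing more can be done
None
```

The door hangs on both hinge pins, about 70° open with the gripper clear of it; the plain board still stands in its stand, and I handed the job in at about 12 s.

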